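# Load the specimen polisher with its ring weights and switch it on to the marked programme

## Robot

A 6-joint arm with a two-finger parallel gripper is mounted at the origin on the work surface. World frame = base frame: x ahead of the robot, y to its left, z up, the work surface at z = 0. Lengths are in m, angles in rad, forces in N, time in s.
With the tool pointing down it reaches from about 0.35 to 0.775 m from the base axis. Payload 5.5 kg.
Tool frame: the origin (TCP) lies between the finger pads; the fingertips stand 8 mm ahead of it and the grasp point (between the pads) lies 11 mm behind it; z points along the fingers, y is the line along which they close (so a half turn about z gives the same grasp; the last joint's range is limited). The gripper opens to 85 mm and grips with 20 to 120 N. Pads are 22 mm wide; open, the fingers measure 114 mm over their backs; the gripper's body (76 mm by 85 mm) begins 54 mm behind the grasp point. The pads swing forward as they close: fully open they stand 13 mm farther back than shut.
Start: joints at [-1.335, 0.313, 0.046, 1.304, 0, 1.431], TCP at [0.211, -0.535, 0.239] pointing down, gripper open.
Joint ranges: [-2.76, 2.76], [-0.86, 1.69], [-1.03, 1.26], [-2.2, 2.34], [-1.47, 1.5], [-3.14, 3.14]. Speed limits (rad/s): [2.57, 2.57, 3.14, 3.14, 3.14, 3.14].

## Interface

Orientations are given as a unit quaternion [w, x, y, z].
In Python, from workcell import env gives the robot as it stands.
- The arm moves only by the tool move_arm, never from a script. Its argument "moves" is one flat list of numbers, 5 for each row, row after row: the shift along the world's x, y, z in m, then the turn about the world's z in rad, then the finger opening in m, from 0 to 0.0854. A call has 1 to 12 rows; each row is the pose to reach, as a shift and turn from the pose commanded when the call began; what a row does not reach only later rows make up. A row lasts 1/12 s, in which the tool goes at most 41.7 mm and 7.16 degrees, less where a joint would pass 70% of its speed; a pose out of reach is approached as far as the arm can. A call with a gripper value outside its range is refused whole. The fingers move at their own pace and stop on an object; "newtons" is the grip in N (left out, the last holds). Time passes only in rows, so rows that repeat a pose let the fingers close. It gives the time, the measured TCP pose, the force, the opening and the grip force at its end, in the units of the state.
- env.get_state(): the state, without advancing time (a new reading comes with each control period).
- env.read_camera(name): name is "scene" or "top"; returns a dict with "pixels" (480x640x3 uint8, red, green, blue), "camera_matrix" (3x3 intrinsics, pixels), "rvec" (rotation vector, rad) and "tvec" (3), from world to camera coordinates, as OpenCV has them. Camera axes: x right, y down, z forward; pixel columns grow to the right and rows downward; lengths in m; the calibration is good to about 2 mm. A picture is of the moment at which its call begins. There is no depth.
- env.hand_in(): hands the job in; it is judged then, once.
The state is a dict: "clock": time; "joint_pos": joint angles; "qvel": joint speeds; "tau": joint torques, N m; "tcp_pos": TCP position; "orientation": TCP orientation; "wrist_force": force on the tool from outside, world axes, zero at the start; "ft_torque": the same for the moment, N m; "finger_gap": finger opening in m; "grip_force": force on a finger pad.
Only numpy, scipy, OpenCV 4.12 (cv2) and the standard library are available. Lean on these libraries where they do the work, as an engineer would, in place of code of your own. Each camera call takes 0.05 s, during which the arm holds its last target. There are 200 camera calls.

## Task

Get the specimen polisher ready and running: pull its black lock knob all the way out, then slip every steel ring weight that is lying on the desk over the upright spindle, fully down and flat, widest at the bottom and getting narrower upwards. Then push the lock knob fully home, and only after that turn the selector on the console so that its white pointer line aims at the one big round dot and clicks in there. Leave the bottle, the computer mouse and the notebook where they are.

Things in the scene. Friction and masses are not known exactly. Their poses are not given: they have to be found in the camera images.
- head: Polishing head, fixed: white round drum 184 mm across, 48 mm high, origin at its underside's centre. On top a flange 84 mm across, its top (the seat) 62 mm above the desk; on it the spindle, 18 mm across, 66 mm tall, top 10 mm tapering to 8 mm. A white block on its own -x side (face 98 mm from the axis, 60 mm wide, 44 mm high) carries the lock knob.
- spindle_seat (a point): Point on the spindle's axis at the top of the flange, where the lowest ring rests; z up along the spindle.
- spindle_top (a point): Top end of the spindle, 66 mm above the seat.
- lock (a joint): Lock knob, slide in m: 0 is fully home, 0.045 fully out (towards the drum's -x). It has a click at either end: a bump of 5 to 15 N at 0.008 and at 0.037.
- lock_grip (a point): Grip point of the lock knob: on its black upright paddle, 44 mm above the desk. The paddle is 14 mm thick along the slide, 20 mm wide across it, from 13 to 59 mm above the desk. At home its centre is 36 mm in front of the block's face. Axes are those of the drum.
- console: Console, fixed to the desk: white box 150 x 150 mm, 54 mm high, with a black round dial plate 128 mm across on top. Origin at the centre of its underside.
- selector (a joint): Selector knob, hinge in rad, 0 to 3.14, growing clockwise seen from above. At 0 its pointer aims along the console's own -x. It clicks into 6 positions, 0.628 rad (36 degrees) apart: 0, 0.628, 1.257, 1.885, 2.513, 3.142.
- selector_grip (a point): Point on the selector's axis to grip at, 86 mm above the desk. Knob: grey disc 60 mm across with an upright grip bar, 58 mm long, 14 mm thick, from 64 to 100 mm above the desk. The point's own -x points along the bar to the end with the white pointer line.
- selector_aim (a point): Point on the dial plate that the pointer line aims at, 48 mm from the selector's axis; it turns with the knob.
- mark_big: The one big white dot on the dial plate, 20 mm across, 48 mm from the selector's axis, at one of the click positions 1.257, 1.885 or 2.513; the other positions have small white dots 6 mm across.
- ring70: Steel ring weight, 70 mm outer diameter, bore 24 mm, 18 mm high, 0.48 kg or so; lies flat on the desk at the start. Origin at the centre of its underside. May be absent.
- ring60: Steel ring weight, 60 mm outer diameter, bore 24 mm, 18 mm high, 0.34 kg or so; lies flat on the desk at the start. Origin at the centre of its underside. May be absent.
- ring50: Steel ring weight, 50 mm outer diameter, bore 24 mm, 18 mm high, 0.21 kg or so; lies flat on the desk at the start. Origin at the centre of its underside. May be absent.
- ring40: Steel ring weight, 40 mm outer diameter, bore 24 mm, 18 mm high, 0.12 kg or so; lies flat on the desk at the start. Origin at the centre of its underside. May be absent.
- bottle: White plastic bottle, 60 mm across, 150 mm high, a bystander. Origin at the centre of its underside.
- mouse: Black computer mouse, 105 x 60 x 34 mm, a bystander. Origin at the centre of its underside.
- notebook: Paper notebook, 150 x 200 mm, 14 mm thick, a bystander. Origin at the centre of its underside.
Things that resemble listed ones, but are neither listed nor needed, are in the scene too. What is shaped like the head but red is not meant. Leave any brown or green look-alike of the ring70 alone.

How it is judged:
On the way, in this order (a step that is already met when the one before it is completed fails the run):
1. the lock knob is pulled fully out (value of joint lock above 0.041 m), for 0.2 s.
2. with the lock knob out, every ring is on the spindle, fully down, widest at the bottom (value of joint lock above 0.038 m and horizontal distance between each of ring70, ring60, ring50, ring40 and spindle_seat below 0.006 m and angle between each of ring70, ring60, ring50, ring40's own z axis and vertical below 0.08 rad and z of ring70 in the frame of spindle_seat between -0.004 and 0.005 m and z of ring60 in the frame of spindle_seat between -0.004 and 0.023 m and z of ring50 in the frame of spindle_seat between -0.004 and 0.041 m and z of ring40 in the frame of spindle_seat between -0.004 and 0.059 m and z of each of ring60, ring50, ring40 in the frame of ring70 above 0.01 m and z of each of ring50, ring40 in the frame of ring60 above 0.01 m and z of ring40 in the frame of ring50 above 0.01 m), for 0.3 s.
3. the lock knob is pushed fully home (value of joint lock below 0.003 m), for 0.2 s.
4. the selector's pointer is at the big dot (horizontal distance between selector_aim and mark_big below 0.007 m), for 0.3 s.
At the end, for the whole second after the job is handed in: Every ring present lies flat (0.08 rad) on the spindle, axis within 6 mm, fully down, widest lowest; the lock knob is within 3 mm of home; the selector aims within 7 mm of the big dot's centre; all at rest, bystanders within 3 cm of their places (horizontal distance between each of ring70, ring60, ring50, ring40 and spindle_seat below 0.006 m and angle between each of ring70, ring60, ring50, ring40's own z axis and vertical below 0.08 rad and z of ring70 in the frame of spindle_seat between -0.004 and 0.005 m and z of ring60 in the frame of spindle_seat between -0.004 and 0.023 m and z of ring50 in the frame of spindle_seat between -0.004 and 0.041 m and z of ring40 in the frame of spindle_seat between -0.004 and 0.059 m and z of each of ring60, ring50, ring40 in the frame of ring70 above 0.01 m and z of each of ring50, ring40 in the frame of ring60 above 0.01 m and z of ring40 in the frame of ring50 above 0.01 m and linear speed of each of ring70, ring60, ring50, ring40 below 0.02 m/s and value of joint lock below 0.003 m and horizontal distance between selector_aim and mark_big below 0.007 m and distance of each of bottle, mouse, notebook from where it was at the start of the episode below 0.03 m); the robot touches nothing.
It fails at once if the bottle, mouse or notebook is pushed away or tipped over (distance of any of bottle, mouse, notebook from where it was at the start of the episode above 0.03 m or angle between bottle's own z axis and vertical above 0.5 rad).
It fails at once if the selector is switched to the big dot while the lock knob is out (value of joint lock above 0.02 m and horizontal distance between selector_aim and mark_big below 0.007 m).
Of ring70, ring60, ring50, ring40 only 3 to 4 are there at a start; the rules pass over those that are not, and their reading is None.
At some moment in a run one of ring70, ring60, ring50, ring40 may be knocked a few centimetres aside while the robot is not near it.
It also fails if it takes over 210 s, if anything falls off the work surface, if the arm or the gripper's body presses on something with over 40 N, if the wrist force passes 120 N, or if a joint passes its speed limit or range.

## Working session

There is one attempt and no reset: what is moved stays moved. The work goes in short steps, Python scripts to look and compute and a tool call to move; the robot and the scene stay as the last step left them, time stands still between calls to the robot, and variables do not carry over. Pictures are saved under pics/ and viewed, at most 14 in all, crops included, and the job is handed in when it is done.

Besides the shell and the picture viewer there is one more tool, called after "Emit:" by a JSON object that holds its "op" and its "data". move_arm: Moves the arm, as the interface text tells. Its arguments: {"type":"object","properties":{"moves":{"type":"array"},"newtons":{"type":"number"}},"required":["moves"]}

```bash
mkdir -p pics; ls; cat > h.py <<'E'
import numpy as np, cv2
from workcell import env
def cam(n):
    c=env.read_camera(n); R=cv2.Rodrigues(np.array(c["rvec"],float))[0]; t=np.array(c["tvec"],float).ravel()
    return dict(im=c["pixels"],K=np.array(c["camera_matrix"],float),R=R,t=t,o=-R.T@t)
def ray(c,uv):
    d=c["R"].T@np.linalg.inv(c["K"])@np.array([uv[0],uv[1],1.]); return c["o"],d/np.linalg.norm(d)
def plane(c,uv,z):
    o,d=ray(c,uv); return o+d*(z-o[2])/d[2]
def proj(c,p):
    q=c["K"]@(c["R"]@np.array(p,float)+c["t"]); return q[:2]/q[2]
def tri(c1,a,c2,b):
    (o1,d1),(o2,d2)=ray(c1,a),ray(c2,b); A=np.stack([d1,-d2],1); s=np.linalg.lstsq(A,o2-o1,rcond=None)[0]
    p,q=o1+s[0]*d1,o2+s[1]*d2; return (p+q)/2,np.linalg.norm(p-q)
def save(im,f): cv2.imwrite("pics/"+f,cv2.cvtColor(im,cv2.COLOR_RGB2BGR))
E
python3 - <<'E'
from h import *
for n in("scene","top"):
    c=cam(n); save(c["im"],n+"0.png"); print(n,c["o"],c["R"][2],c["K"][0,0])
print(env.get_state())
E
```

```text
pics
scene [ 1.05359012 -0.94341883  0.85486874] [-0.38127028  0.72991801 -0.56732061] 516.1226268296624
top [0.35849509 0.01185607 1.14641424] [ 0.1774965   0.00760715 -0.98409203] 453.31002765270995
{'clock': 0.1, 'joint_pos': array([-1.33459385e+00,  3.13913974e-01,  4.51159299e-02,  1.30360266e+00,
        3.66436110e-05,  1.43120557e+00]), 'qvel': array([ 0.00098907, -0.00218901,  0.00248075, -0.00102058,  0.00107492,
       -0.00130589]), 'tau': array([ 9.60505640e-04, -4.81725562e+01,  2.99244279e+01,  1.27713993e-02,
       -2.65545868e-04, -4.62380427e-06]), 'tcp_pos': array([ 0.21093536, -0.53444958,  0.23851402]), 'orientation': array([-8.02137565e-04,  9.82398992e-01,  1.86792872e-01, -2.04349173e-05]), 'wrist_force': array([0.49821307, 0.07970867, 0.76000465]), 'ft_torque': array([-0.00198519, -0.02171143, -0.00192053]), 'grip_force': 0.0, 'finger_gap': 0.08542744196498006}
```

View pics/scene0.png

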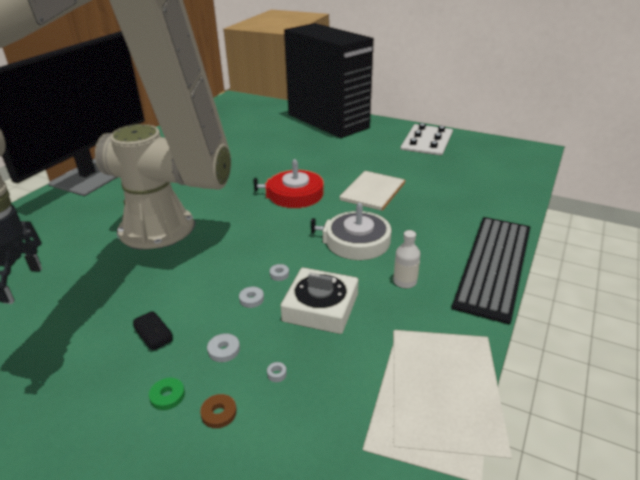

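View pics/top0.png

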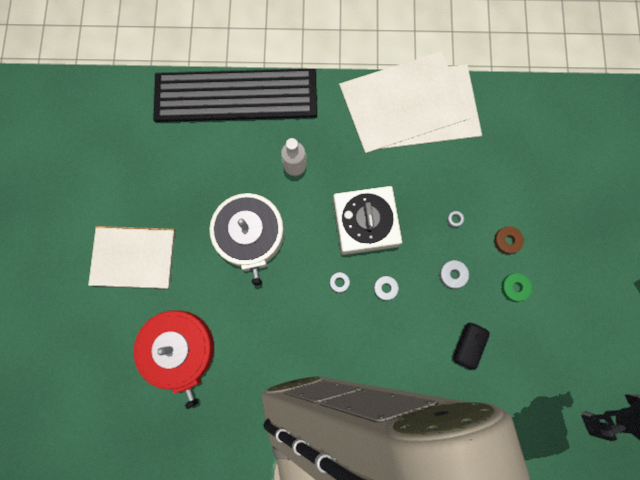

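The scene view shows four steel rings (at 279,271; 251,296; 223,347; 276,371), the white head with its knob at (313,228), and the console at (320,298). The top view shows rings at (340,282), (386,288), (455,274) and (456,219), the spindle near (242,226), the knob at (257,281) and the big dot at (348,215).

```bash
python3 - <<'E'
from h import *
T,S=cam("top"),cam("scene")
save(cv2.resize(T["im"][180:310,190:480],None,fx=2.75,fy=2.75,interpolation=cv2.INTER_CUBIC),"t1.png")
save(cv2.resize(S["im"][185:385,200:430],None,fx=3,fy=3,interpolation=cv2.INTER_CUBIC),"s1.png")
def rings(c,box):
    x0,y0,x1,y1=box; hsv=cv2.cvtColor(c["im"],cv2.COLOR_RGB2HSV)
    m=((hsv[...,1]<70)&(hsv[...,2]>110)).astype(np.uint8)
    out=[]
    k=np.zeros_like(m);k[y0:y1,x0:x1]=m[y0:y1,x0:x1]
    for q in cv2.findContours(k,cv2.RETR_EXTERNAL,cv2.CHAIN_APPROX_NONE)[0]:
        a=cv2.contourArea(q)
        if 80<a<1200:
            e=cv2.fitEllipse(q); out.append((np.array(e[0]),e[1],a))
    return out
rt=rings(T,(325,200,480,310)); rs=rings(S,(200,255,295,390))
for p,ax,a in rt: print("T",p.round(1),np.round(ax,1),a,"z9",plane(T,p,.009).round(4))
for p,ax,a in rs: print("S",p.round(1),np.round(ax,1),a,"z9",plane(S,p,.009).round(4))
for p,ax,a in rt:
    b=min(((tri(T,p,S,q)) for q,_,_ in rs),key=lambda r:r[1]+10*abs(r[0][2]-.009)); print(b)
E
```

```text
T [386.  287.6] [23.4 24.5] 450.0 z9 [ 0.4458 -0.1568  0.009 ]
T [339.2 281.9] [19.8 19.9] 306.5 z9 [ 0.4578 -0.0397  0.009 ]
T [454.6 273.7] [26.8 28.6] 601.5 z9 [ 0.4838 -0.3292  0.009 ]
T [455.7 218.1] [14.8 15.9] 182.5 z9 [ 0.6271 -0.337   0.009 ]
T [360.8 217.5] [ 8.8 21. ] 124.0 z9 [ 0.6242 -0.0935  0.009 ]
T [372.5 215.1] [11.5 24.4] 196.5 z9 [ 0.6312 -0.1234  0.009 ]
T [366.8 221.8] [61.7 65.4] 1140.0 z9 [ 0.6132 -0.1087  0.009 ]
S [276.5 371.3] [19.9 20. ] 308.5 z9 [ 0.6267 -0.3317  0.009 ]
S [223.2 347. ] [28.2 33.1] 728.0 z9 [ 0.484  -0.3241  0.009 ]
S [251.2 296.4] [21.2 25.1] 412.0 z9 [ 0.4462 -0.1525  0.009 ]
S [288.3 305.3] [14.3 48.4] 419.5 z9 [ 0.546  -0.1407  0.009 ]
S [279.  271.8] [16.7 19.9] 256.0 z9 [ 0.4582 -0.0364  0.009 ]
(array([ 0.44675642, -0.15558673,  0.01141876]), np.float64(0.0029187046194469107))
(array([ 0.45853229, -0.03899046,  0.01079262]), np.float64(0.0022587313312681804))
(array([ 0.48473402, -0.32722118,  0.01211252]), np.float64(0.0032582800691632764))
(array([ 0.62740177, -0.33514032,  0.01260561]), np.float64(0.0027169776275825447))
(array([ 0.58513704, -0.11964262,  0.02169584]), np.float64(0.08989079494451342))
(array([ 0.59243661, -0.14281064,  0.04054833]), np.float64(0.0771335713623849))
(array([ 0.58075548, -0.12881027,  0.02371411]), np.float64(0.07224200507360722))
```

View pics/t1.png

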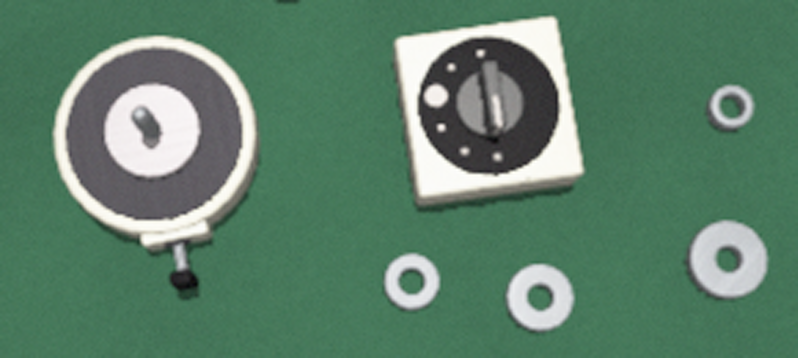

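View pics/s1.png

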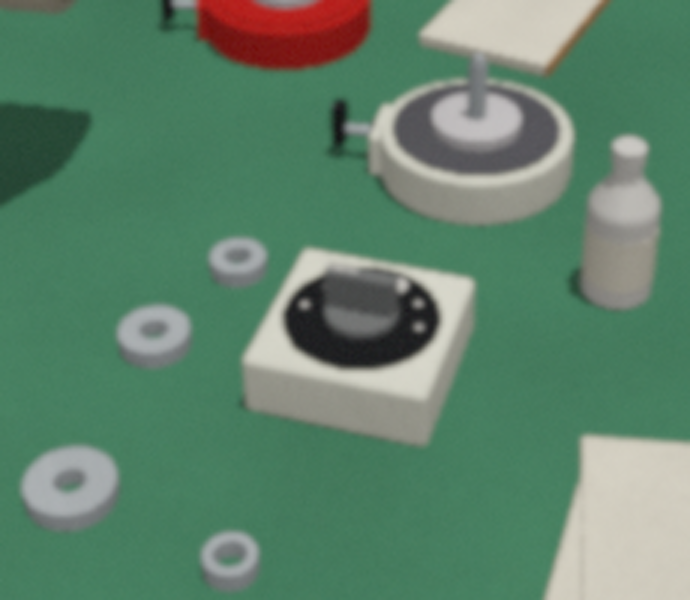

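The crops show the bar of the selector aiming down (towards -x, index 0), with the big dot at crop (436,96), which is the fourth position (1.885). The spindle tip is at top crop (141,114) and the paddle at (184,280).

```bash
python3 - <<'E'
from h import *
T,S=cam("top"),cam("scene")
def blobs(c,box,f,amin,amax=1e9,hull=True):
    x0,y0,x1,y1=box; im=c["im"][y0:y1,x0:x1]; hsv=cv2.cvtColor(im,cv2.COLOR_RGB2HSV).astype(int)
    m=f(hsv[...,0],hsv[...,1],hsv[...,2]).astype(np.uint8); r=[]
    for q in cv2.findContours(m,cv2.RETR_EXTERNAL,cv2.CHAIN_APPROX_NONE)[0]:
        if amin<=cv2.contourArea(q)<=amax:
            q=q+np.array([x0,y0]); e=cv2.fitEllipse(cv2.convexHull(q) if hull and len(cv2.convexHull(q))>5 else q); M=cv2.moments(q)
            r.append((np.array(e[0]),np.round(e[1],1),round(e[2]),cv2.contourArea(q),np.array([M["m10"],M["m01"]])/M["m00"],q))
    return r
dark=lambda h,s,v:(s<75)&(v<125)
vals=lambda c,u,v:cv2.cvtColor(c["im"],cv2.COLOR_RGB2HSV)[v,u]
print("T disc/flange/paddle/drum hsv",vals(T,222,240),vals(T,245,240),vals(T,256,281),vals(T,247,199))
print("S disc/flange/paddle/tip",vals(S,340,230),vals(S,350,228),vals(S,313,226),vals(S,360,210))
for n,c,b,bp in(("T",T,(205,188,290,262),(248,272,268,290)),("S",S,(330,205,392,252),(305,214,318,238))):
    for p,ax,an,a,_,_ in blobs(c,b,dark,300): print(n,"disc",p.round(1),ax,a,"z48",plane(c,p,.048).round(4))
    for p,ax,an,a,_,_ in blobs(c,b,lambda h,s,v:(s<40)&(v>150),150): print(n,"white",p.round(1),ax,a,"z62",plane(c,p,.062).round(4),"z48",plane(c,p,.048).round(4))
    for p,ax,an,a,m,q in blobs(c,bp,lambda h,s,v:(v<55),15,hull=False): print(n,"paddle",p.round(1),m.round(1),ax,an,a,cv2.boundingRect(q))
# console
for n,c,b in(("T",T,(328,180,408,262)),("S",S,(278,262,362,332))):
    for p,ax,an,a,m,q in blobs(c,b,lambda h,s,v:(s<60)&(v<85),100,hull=True): print(n,"plate",p.round(1),ax,a,plane(c,p,.054).round(4),plane(c,p,.056).round(4))
    for p,ax,an,a,m,q in blobs(c,b,lambda h,s,v:(s<60)&(v>140),4,130): print(n,"dots/line",m.round(1),ax,an,a,plane(c,m,.055).round(4),"z100",plane(c,m,.1).round(4))
E
```

```text
T disc/flange/paddle/drum hsv [135  10  99] [  0   5 244] [165  20  51] [138  13 100]
S disc/flange/paddle/tip [130   9  87] [173   5 189] [110  23  34] [ 90  10 125]
T disc [245.7 228.4] [61.7 63.6] 3004.0 z48 [0.5821 0.195  0.048 ]
T white [245.9 228.8] [72.1 74.1] 4019.0 z62 [0.5783 0.192  0.062 ] z48 [0.5811 0.1944 0.048 ]
T paddle [256.6 281.7] [256.5 281.7] [6.5 9.4] 96 44.5 (252, 278, 10, 8)
S disc [358.  224.8] [37.7 52.9] 1227.0 z48 [0.579  0.2079 0.048 ]
S white [358.6 223.7] [16.8 29.2] 303.0 z62 [0.5866 0.1939 0.062 ] z48 [0.5783 0.214  0.048 ]
S white [359.3 229.8] [39.2 64. ] 423.0 z62 [0.6006 0.1661 0.062 ] z48 [0.5926 0.1857 0.048 ]
S paddle [312.5 225. ] [312.5 225. ] [ 3.2 12.8] 1 26.5 (311, 219, 4, 14)
T plate [367.3 218. ] [48.8 50.6] 1874.0 [ 0.6127 -0.1052  0.054 ] [ 0.6122 -0.105   0.056 ]
S plate [320.1 290.9] [31.5 50.4] 1112.0 [ 0.6161 -0.1058  0.054 ] [ 0.6172 -0.1079  0.056 ]
S dots/line [283.  269.5] [11.5 15.9] 90 70.5 [ 0.4949 -0.0733  0.055 ] z100 [ 0.5264 -0.1222  0.1   ]
```

```bash
python3 - <<'E'
from h import *
T,S=cam("top"),cam("scene")
f=lambda u,v,s,x0,y0:(u/s+x0,v/s+y0)
print("spindle tip",tri(T,f(141,114,2.75,190,180),S,f(479,58,3,200,185)), plane(T,f(141,114,2.75,190,180),.127),plane(S,f(479,57,3,200,185),.127))
p=tri(T,(256.5,281.7),S,(312.7,225.5)); print("paddle",p, plane(T,(256.5,281.7),.04),plane(S,(312.7,225.5),.036))
A=np.array([.583,.1945]); d=p[0][:2]-A; print("dist",np.linalg.norm(d),"dir",np.degrees(np.arctan2(-d[1],-d[0])))
# flange ellipse in top
hsv=cv2.cvtColor(T["im"],cv2.COLOR_RGB2HSV).astype(int); w=((hsv[...,1]<40)&(hsv[...,2]>150)).astype(np.uint8)
def lst(c,box,thr,lo,hi):
    x0,y0,x1,y1=box; g=cv2.cvtColor(c["im"],cv2.COLOR_RGB2GRAY)[y0:y1,x0:x1]
    g=cv2.resize(g,None,fx=4,fy=4,interpolation=cv2.INTER_CUBIC)
    for q in cv2.findContours((g>thr).astype(np.uint8),cv2.RETR_LIST,cv2.CHAIN_APPROX_NONE)[0]:
        a=cv2.contourArea(q)/16
        if lo<a<hi:
            M=cv2.moments(q); m=np.array([M["m10"],M["m01"]])/M["m00"]; m=(m+.5)/4-.5+[x0,y0]
            e=cv2.fitEllipse(cv2.convexHull(q)); yield m,(np.array(e[0])+.5)/4-.5+[x0,y0],np.array(e[1])/4,e[2],a
for m,e,ax,an,a in lst(T,(215,200,278,258),170,400,1500): print("flange T",e.round(1),ax.round(1),a,plane(T,e,.062).round(4))
for thr in(110,150):
  for m,e,ax,an,a in lst(T,(340,192,396,244),thr,1.0,200): print("T",thr,m.round(1),ax.round(1),round(an),round(a,1),plane(T,m,.0555).round(4),plane(T,m,.1).round(4))
for m,e,ax,an,a in lst(S,(295,272,350,310),120,1.0,60): print("S",m.round(1),ax.round(1),round(an),round(a,1),plane(S,m,.0555).round(4),plane(S,m,.1).round(4))
# bar: box corners of console
g=w.copy(); x0,y0=328,180; q=max(cv2.findContours(w[180:265,328:408],cv2.RETR_EXTERNAL,cv2.CHAIN_APPROX_NONE)[0],key=cv2.contourArea)
b=cv2.boxPoints(cv2.minAreaRect(q))+[x0,y0]; P=np.array([plane(T,k,.054)[:2] for k in b]); print("box",P.round(4),"c",P.mean(0),"side",np.linalg.norm(P-np.roll(P,1,0),axis=1),np.degrees(np.arctan2(*(P[1]-P[0])[::-1])))
save(cv2.resize(T["im"][192:244,340:396],None,fx=10,fy=10,interpolation=cv2.INTER_CUBIC),"k1.png")
E
```

```text
spindle tip (array([0.58507521, 0.19460826, 0.12400133]), np.float64(0.0049623398633950825)) [0.5822402 0.1926976 0.127    ] [0.58788606 0.19388189 0.127     ]
paddle (array([0.453169  , 0.16502867, 0.03529889]), np.float64(0.0028002693317556076)) [0.45160556 0.1635848  0.04      ] [0.45468435 0.16512525 0.036     ]
dist 0.13313394612253251 dir 12.78927575042372
flange T [244.8 226.9] [33.4 34.6] 891.75 [0.5832 0.1949 0.062 ]
T 110 [370.5 236.6] [3.1 3.5] 127 7.7 [ 0.566  -0.1128  0.0555] [ 0.5575 -0.1078  0.1   ]
T 110 [358.5 234.5] [3.2 3.4] 83 7.7 [ 0.5706 -0.0836  0.0555] [ 0.562  -0.0797  0.1   ]
T 110 [350. 226.] [3.2 3.4] 112 7.7 [ 0.5916 -0.0625  0.0555] [ 0.5821 -0.0595  0.1   ]
T 110 [373.2 224.8] [1.1 1.8] 13 1.3 [ 0.5956 -0.1195  0.0555] [ 0.586  -0.1141  0.1   ]
T 110 [348.1 214.4] [8.8 9.1] 81 60.1 [ 0.6208 -0.0577  0.0555] [ 0.6101 -0.0548  0.1   ]
T 110 [360.9 217.7] [10.7 21.2] 171 135.2 [ 0.6129 -0.0893  0.0555] [ 0.6026 -0.0852  0.1   ]
T 110 [353.6 204. ] [3.  3.2] 90 6.9 [ 0.6474 -0.0712  0.0555] [ 0.6357 -0.0678  0.1   ]
T 110 [364.3 198.9] [3.1 3.3] 68 7.2 [ 0.
[... 680 characters left out ...]
T 150 [348.1 214.3] [8.  8.5] 81 51.1 [ 0.6208 -0.0576  0.0555] [ 0.6101 -0.0548  0.1   ]
T 150 [353.7 203.9] [2.3 2.4] 89 3.9 [ 0.6476 -0.0713  0.0555] [ 0.6358 -0.0679  0.1   ]
T 150 [364.2 198.8] [2.4 2.6] 68 4.1 [ 0.6611 -0.0976  0.0555] [ 0.6488 -0.0931  0.1   ]
S [339.2 293.6] [1.6 1.9] 95 2.1 [ 0.6621 -0.0963  0.0555] [ 0.6839 -0.1435  0.1   ]
S [301. 286.] [1.9 2.1] 82 2.7 [ 0.5672 -0.111   0.0555] [ 0.5943 -0.1573  0.1   ]
S [339.  285.7] [1.7 1.9] 109 2.2 [ 0.6493 -0.0701  0.0555] [ 0.6718 -0.1187  0.1   ]
box [[ 0.6746 -0.0188]
 [ 0.7    -0.1712]
 [ 0.5507 -0.1901]
 [ 0.5263 -0.0412]] c [ 0.61291246 -0.1053337 ] side [0.14998402 0.15449031 0.15051535 0.15085498] -80.53881783080514
```

View pics/k1.png

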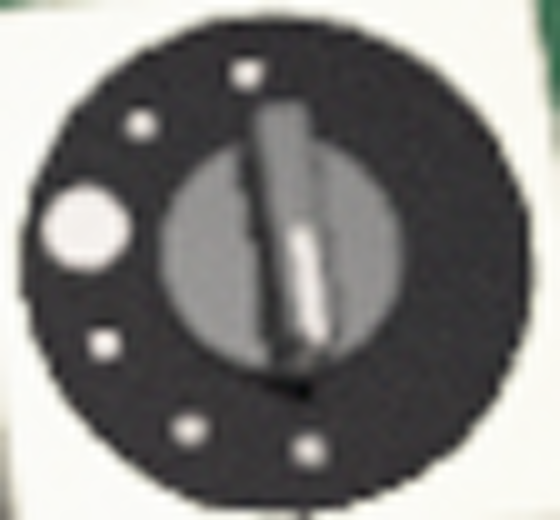

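Both views agree: the head axis is about (0.584, 0.1945) with yaw 12.8°, and the paddle is at (0.453, 0.165) with its middle 35 mm up. The selector axis is at (0.614, -0.1045), yaw 9.1°, pointer at 0 and the big dot at 1.885. First I move to the lock knob.

Emit:
{"op": "move_arm", "data": {"moves": [0.12, 0.35, -0.04, 0.75, 0.085, 0.12, 0.35, -0.04, 0.75, 0.085, 0.12, 0.35, -0.04, 0.75, 0.085, 0.12, 0.35, -0.04, 0.75, 0.085, 0.12, 0.35, -0.04, 0.75, 0.085, 0.12, 0.35, -0.04, 0.75, 0.085, 0.12, 0.35, -0.04, 0.75, 0.085, 0.12, 0.35, -0.04, 0.75, 0.085, 0.12, 0.35, -0.04, 0.75, 0.085, 0.12, 0.35, -0.04, 0.75, 0.085, 0.12, 0.35, -0.04, 0.75, 0.085, 0.12, 0.35, -0.04, 0.75, 0.085]}}

```text
clock: 1.4
tcp_pos: [0.3314, -0.1851, 0.1997]
orientation: [0.001, 0.845, 0.534, 0.0]
wrist_force: [-1.1, -0.6, -1.0]
finger_gap: 0.0847
grip_force: 0.0
```

Emit:
{"op": "move_arm", "data": {"moves": [0.1215, 0.35, -0.05, 1.12, 0.05, 0.1215, 0.35, -0.05, 1.12, 0.05, 0.1215, 0.35, -0.05, 1.12, 0.05, 0.1215, 0.35, -0.05, 1.12, 0.05, 0.1215, 0.35, -0.05, 1.12, 0.05, 0.1215, 0.35, -0.05, 1.12, 0.05, 0.1215, 0.35, -0.05, 1.12, 0.05, 0.1215, 0.35, -0.05, 1.12, 0.05, 0.1215, 0.35, -0.05, 1.12, 0.05, 0.1215, 0.35, -0.05, 1.12, 0.05, 0.1215, 0.35, -0.05, 1.12, 0.05, 0.1215, 0.35, -0.05, 1.12, 0.05]}}

```text
clock: 2.4
tcp_pos: [0.453, 0.1638, 0.149]
orientation: [-0.0, 0.434, 0.901, -0.0]
wrist_force: [-0.1, -0.4, 0.8]
finger_gap: 0.0502
grip_force: 0.0
```

Emit:
{"op": "move_arm", "data": {"moves": [0, 0, -0.03, 1.12, 0.05, 0, 0, -0.03, 1.12, 0.05, 0, 0, -0.03, 1.12, 0.05, 0, 0, -0.03, 1.12, 0.05, 0, 0, -0.03, 1.12, 0.05, 0, 0, -0.03, 1.12, 0.05, 0, 0, -0.03, 1.12, 0.05, 0, 0, -0.03, 1.12, 0.05, 0, 0, -0.03, 1.12, 0.05, 0, 0, -0.03, 1.12, 0.05, 0, 0, -0.03, 1.12, 0.05, 0, 0, -0.03, 1.12, 0.05]}}

```text
clock: 3.4
tcp_pos: [0.4528, 0.1638, 0.1196]
orientation: [0.0, -0.109, 0.994, -0.0]
wrist_force: [-0.2, 0.4, -0.4]
finger_gap: 0.05
grip_force: 0.0
```

Emit:
{"op": "move_arm", "data": {"moves": [0, 0.001, -0.02, 0, 0.05, 0, 0.001, -0.04, 0, 0.05, 0, 0.001, -0.06, 0, 0.05, 0, 0.001, -0.075, 0, 0.05, 0, 0.001, -0.086, 0, 0.05, 0, 0.001, -0.086, 0, 0.05, 0, 0.001, -0.086, 0, 0.01, 0, 0.001, -0.086, 0, 0.01, 0, 0.001, -0.086, 0, 0.01, 0, 0.001, -0.086, 0, 0.01, 0, 0.001, -0.086, 0, 0.01, 0, 0.001, -0.086, 0, 0.01], "newtons": 80}}

```text
clock: 4.4
tcp_pos: [0.4534, 0.166, 0.0344]
orientation: [0.001, -0.112, 0.994, -0.0]
wrist_force: [-0.4, -2.9, 6.2]
finger_gap: 0.0187
grip_force: 78.4
```

Emit:
{"op": "move_arm", "data": {"moves": [-0.006, -0.0014, 0, 0, 0.01, -0.012, -0.0027, 0, 0, 0.01, -0.018, -0.0041, 0, 0, 0.01, -0.024, -0.0055, 0, 0, 0.01, -0.03, -0.0068, 0, 0, 0.01, -0.036, -0.0082, 0, 0, 0.01, -0.041, -0.0093, 0, 0, 0.01, -0.045, -0.0102, 0, 0, 0.01, -0.0465, -0.0106, 0, 0, 0.01, -0.0465, -0.0106, 0, 0, 0.01, -0.0465, -0.0106, 0, 0, 0.01, -0.0465, -0.0106, 0, 0, 0.01]}}

```text
clock: 5.4
tcp_pos: [0.4096, 0.1556, 0.0344]
orientation: [0.004, -0.112, 0.994, -0.0]
wrist_force: [9.0, -2.1, -1.5]
finger_gap: 0.0188
grip_force: 79.2
```

Emit:
{"op": "move_arm", "data": {"moves": [-0.0465, -0.0106, 0, 0, 0.05, -0.0465, -0.0106, 0, 0, 0.05, -0.0465, -0.0106, 0, 0, 0.05, -0.0465, -0.0106, 0.03, 0, 0.05, -0.0465, -0.0106, 0.06, 0, 0.05, -0.0465, -0.0106, 0.1, 0, 0.05, -0.0465, -0.0106, 0.13, 0, 0.085, -0.0465, -0.0106, 0.13, 0, 0.085]}}

```text
clock: 6.07
tcp_pos: [0.3631, 0.1459, 0.1691]
orientation: [0.005, -0.112, 0.994, 0.001]
wrist_force: [1.4, -0.3, -1.0]
finger_gap: 0.0726
grip_force: 0.0
```

```bash
python3 -c "
from h import *
print(env.get_state()['tcp_pos'])"
```

```text
[0.36308906 0.14586948 0.16908472]
```

Emit:
{"op": "move_arm", "data": {"moves": [0.121, -0.473, 0.01, 0, 0.085, 0.121, -0.473, 0.01, 0, 0.085, 0.121, -0.473, 0.01, 0, 0.085, 0.121, -0.473, 0.01, 0, 0.085, 0.121, -0.473, 0.01, 0, 0.085, 0.121, -0.473, 0.01, 0, 0.085, 0.121, -0.473, 0.01, 0, 0.085, 0.121, -0.473, 0.01, 0, 0.085, 0.121, -0.473, 0.01, 0, 0.085, 0.121, -0.473, 0.01, 0, 0.085, 0.121, -0.473, 0.01, 0, 0.085, 0.121, -0.473, 0.01, 0, 0.085]}}

```text
clock: 7.07
tcp_pos: [0.4811, -0.3315, 0.1726]
orientation: [0.0, -0.111, 0.994, -0.0]
wrist_force: [0.3, 0.1, 0.3]
finger_gap: 0.0847
grip_force: 0.0
```

```bash
cat >> h.py <<'E'
def rings(c,box,amin=80,amax=1200):
    x0,y0,x1,y1=box; hsv=cv2.cvtColor(c["im"],cv2.COLOR_RGB2HSV)
    k=np.zeros(hsv.shape[:2],np.uint8); k[y0:y1,x0:x1]=((hsv[...,1]<70)&(hsv[...,2]>110))[y0:y1,x0:x1]
    for q in cv2.findContours(k,cv2.RETR_EXTERNAL,cv2.CHAIN_APPROX_NONE)[0]:
        a=cv2.contourArea(q)
        if amin<a<amax:
            e=cv2.fitEllipse(q); print(np.round(e[0],1),np.round(e[1],1),a,"z9",plane(c,e[0],.009)[:2].round(4))
E
python3 - <<'E'
from h import *
T,S=cam("top"),cam("scene"); print(env.get_state()['tcp_pos'])
rings(T,(325,200,480,310)); rings(S,(200,255,295,390))
a=cv2.resize(T["im"][180:310,190:480],None,fx=2.75,fy=2.75); b=cv2.resize(S["im"][190:390,190:430],None,fx=1.6,fy=1.4)
o=np.zeros((600,800,3),np.uint8); o[:a.shape[0],:a.shape[1]]=a[:,:800]; b=cv2.resize(S["im"][200:380,190:430],(320,240)); o[358:598,:320]=b; save(o,"c2.png")
E
```

```text
[ 0.48150265 -0.33284489  0.17218493]
[386.  287.6] [23.5 24.5] 451.0 z9 [ 0.4457 -0.1568]
[339.3 281.8] [19.7 19.8] 304.5 z9 [ 0.4579 -0.0398]
[454.  273.2] [24.7 26.6] 340.0 z9 [ 0.4851 -0.3278]
[455.7 218.1] [14.7 15.8] 181.5 z9 [ 0.6272 -0.3371]
[360.9 217.7] [ 8.8 20.6] 124.5 z9 [ 0.6238 -0.0936]
[372.5 215.1] [11.5 24.3] 194.0 z9 [ 0.6312 -0.1233]
[366.8 221.8] [61.7 65.4] 1134.5 z9 [ 0.6132 -0.1087]
[276.4 371.3] [20.  20.1] 313.0 z9 [ 0.6265 -0.3318]
[224.2 347.5] [26.6 32.2] 667.0 z9 [ 0.487  -0.3243]
[251.1 296.4] [21.3 25.3] 420.0 z9 [ 0.446  -0.1527]
[288.3 305.3] [14.3 48.4] 419.5 z9 [ 0.546  -0.1407]
[279.  271.7] [16.7 19.9] 257.0 z9 [ 0.4581 -0.0362]
```

View pics/c2.png

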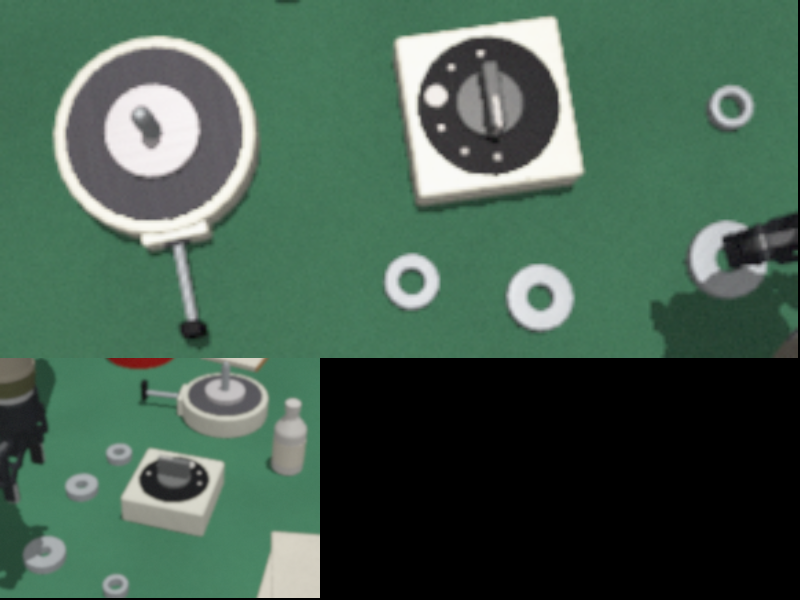

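The lock knob is out (paddle now at crop (194,330), all rings still in place). Next I pick up ring70.

Emit:
{"op": "move_arm", "data": {"moves": [0.0035, 0.0005, -0.04, 0, 0.085, 0.0035, 0.0005, -0.08, 0, 0.085, 0.0035, 0.0005, -0.11, 0, 0.085, 0.0035, 0.0005, -0.13, 0, 0.085, 0.0035, 0.0005, -0.13, 0, 0.085, 0.0035, 0.0005, -0.13, 0, 0.085]}}

```text
clock: 7.67
tcp_pos: [0.483, -0.3258, 0.0422]
orientation: [-0.001, -0.112, 0.994, 0.002]
wrist_force: [0.4, 0.4, 0.8]
finger_gap: 0.0852
grip_force: 0.0
```

Emit:
{"op": "move_arm", "data": {"moves": [0.001, -0.001, -0.015, 0, 0.085, 0.001, -0.001, -0.028, 0, 0.085, 0.001, -0.001, -0.035, 0, 0.085, 0.001, -0.001, -0.035, 0, 0.085, 0.001, -0.001, -0.035, 0, 0.05, 0.001, -0.001, -0.035, 0, 0.05, 0.001, -0.001, -0.035, 0, 0.05, 0.001, -0.001, -0.035, 0, 0.05, 0.001, -0.001, -0.035, 0, 0.05, 0.001, -0.001, -0.035, 0, 0.05], "newtons": 50}}

```text
clock: 8.5
tcp_pos: [0.4857, -0.3286, 0.0104]
orientation: [0.001, -0.112, 0.994, -0.0]
wrist_force: [-0.8, 3.4, 5.8]
finger_gap: 0.0672
grip_force: 55.8
```

Emit:
{"op": "move_arm", "data": {"moves": [0, 0, 0.02, 0, 0.05, 0, 0, 0.05, 0, 0.05, 0, 0, 0.09, 0, 0.05, 0, 0, 0.13, 0, 0.05, 0, 0, 0.17, 0, 0.05, 0, 0, 0.19, 0, 0.05, 0.02, 0.1, 0.19, 0, 0.05, 0.02, 0.1, 0.19, 0, 0.05, 0.02, 0.1, 0.19, 0, 0.05, 0.02, 0.1, 0.19, 0, 0.05]}}

```text
clock: 9.33
tcp_pos: [0.505, -0.2243, 0.1992]
orientation: [0.0, -0.114, 0.993, 0.001]
wrist_force: [-0.5, -0.0, -3.7]
finger_gap: 0.0667
grip_force: 59.8
```

Emit:
{"op": "move_arm", "data": {"moves": [0.078, 0.423, 0, 0, 0.05, 0.078, 0.423, 0, 0, 0.05, 0.078, 0.423, 0, 0, 0.05, 0.078, 0.423, 0, 0, 0.05, 0.078, 0.423, 0, 0, 0.05, 0.078, 0.423, 0, 0, 0.05, 0.078, 0.423, 0, 0, 0.05, 0.078, 0.423, 0, 0, 0.05, 0.078, 0.423, 0, 0, 0.05, 0.078, 0.423, 0, 0, 0.05, 0.078, 0.423, 0, 0, 0.05, 0.078, 0.423, 0, 0, 0.05]}}

```text
clock: 10.33
tcp_pos: [0.5833, 0.1979, 0.1982]
orientation: [0.0, -0.114, 0.993, 0.0]
wrist_force: [0.8, 0.1, -4.9]
finger_gap: 0.0669
grip_force: 59.9
```

```bash
python3 - <<'E'
from h import *
T,S=cam("top"),cam("scene"); s=env.get_state(); p=s['tcp_pos']; print(p,s['finger_gap'],s['grip_force'],s['wrist_force'])
u,v=proj(S,p).astype(int); u2,v2=proj(T,p).astype(int); print(u,v,u2,v2)
a=cv2.resize(S["im"][v-60:v+60,u-60:u+60],None,fx=4,fy=4,interpolation=cv2.INTER_CUBIC); b=cv2.resize(T["im"][v2-40:v2+40,u2-40:u2+40],None,fx=4,fy=4,interpolation=cv2.INTER_CUBIC)
o=np.zeros((480,800,3),np.uint8); o[:,:480]=a; o[:320,480:]=b; save(o,"c3.png")
E
```

```text
[0.58279981 0.19439116 0.19814139] 0.06719077440568216 59.8820423707366 [-0.18639209 -0.31850332 -4.05643193]
358 180 234 213
```

View pics/c3.png

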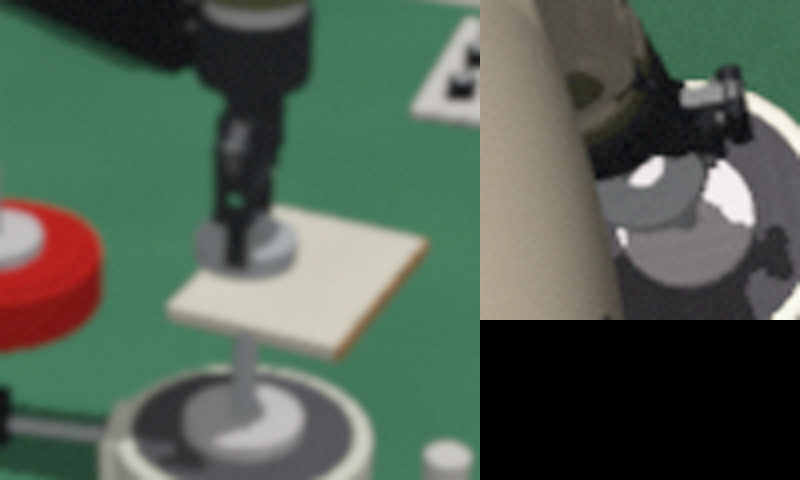

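The ring is held level; its scene-crop edges are about x=196 to 297, with the spindle at x=245. I check this against the projected axis.

```bash
python3 - <<'E'
from h import *
S=cam("scene")
for z in(.125,.1,.197): print(z,((proj(S,(.584,.1945,z))-[298,120])*4).round(1))
p=env.get_state()['tcp_pos']; print(p,((proj(S,(p[0],p[1],.197))-[298,120])*4).round(1))
g=S["im"][120:240,298:418]; hsv=cv2.cvtColor(g,cv2.COLOR_RGB2HSV)
for v in(58,60,62,64): r=[i for i in range(45,80) if hsv[v,i,1]<70 and hsv[v,i,2]>90]; print(v,r[0]*4+2,r[-1]*4+2)
for v in(85,90,95): print(v,cv2.cvtColor(g,cv2.COLOR_RGB2GRAY)[v,54:70], hsv[v,54:70,1])
E
```

```text
0.125 [241.7 336.9]
0.1 [240.8 367.8]
0.197 [244.6 244.2]
[0.58279857 0.19351396 0.19821113] [242.4 244.5]
58 194 318
60 194 318
62 194 318
64 194 318
85 [105 105 104 105 103 107 111 116 116 117 119 121 124 126 128 133] [110 111 108  93  61  28  11  13   9   6  19  27  26  26  25  23]
90 [120 119 119 111 108 107 110 113 114 114 117 118 118 114 110 107] [ 74  71  70  61  40  16  11   9  13  17  41  66  79  88  96 100]
95 [ 70  72  76  84  99 106 111 113 113 112 114 114 112 107 101  97] [ 4  3  7  3  8 14 11 13 11 11  7  7  5  5  7  5]
```

Emit:
{"op": "move_arm", "data": {"moves": [0.002, 0.001, -0.02, 0, 0.05, 0.002, 0.001, -0.04, 0, 0.05, 0.002, 0.001, -0.055, 0, 0.05, 0.002, 0.001, -0.065, 0, 0.05, 0.002, 0.001, -0.07, 0, 0.05, 0.002, 0.001, -0.075, 0, 0.05, 0.002, 0.001, -0.08, 0, 0.05, 0.002, 0.001, -0.08, 0, 0.05]}}

```text
clock: 11.15
tcp_pos: [0.585, 0.1949, 0.118]
orientation: [-0.0, -0.112, 0.994, -0.0]
wrist_force: [0.8, -0.6, -4.5]
finger_gap: 0.0667
grip_force: 59.8
```

Emit:
{"op": "move_arm", "data": {"moves": [0, 0, -0.01, 0, 0.05, 0, 0, -0.02, 0, 0.05, 0, 0, -0.03, 0, 0.05, 0, 0, -0.037, 0, 0.05, 0, 0, -0.04, 0, 0.05, 0, 0, -0.043, 0, 0.05, 0, 0, -0.044, 0, 0.05, 0, 0, -0.044, 0, 0.05]}}

```text
clock: 11.82
tcp_pos: [0.5851, 0.1954, 0.0742]
orientation: [-0.0, -0.112, 0.994, 0.0]
wrist_force: [-0.2, -0.3, -3.9]
finger_gap: 0.0669
grip_force: 59.9
```

Emit:
{"op": "move_arm", "data": {"moves": [0, 0, -0.002, 0, 0.05, 0, 0, -0.003, 0, 0.05, 0, 0, -0.003, 0, 0.05, 0, 0, -0.003, 0, 0.085, 0, 0, -0.003, 0, 0.085, 0, 0, -0.003, 0, 0.085, 0, 0, -0.003, 0, 0.085, 0, 0, -0.003, 0, 0.085, 0, 0, 0.02, 0, 0.085, 0, 0, 0.06, 0, 0.085, 0, 0, 0.1, 0, 0.085, 0, 0, 0.12, 0, 0.085]}}

```text
clock: 12.82
tcp_pos: [0.5866, 0.1957, 0.1993]
orientation: [0.003, -0.112, 0.994, 0.0]
wrist_force: [2.2, -0.2, 1.0]
finger_gap: 0.0854
grip_force: 0.0
```

Emit:
{"op": "move_arm", "data": {"moves": [-0.1395, -0.35, 0, 0, 0.085, -0.1395, -0.35, 0, 0, 0.085, -0.1395, -0.35, 0, 0, 0.085, -0.1395, -0.35, 0, 0, 0.085, -0.1395, -0.35, 0, 0, 0.085, -0.1395, -0.35, 0, 0, 0.085, -0.1395, -0.35, 0, 0, 0.085, -0.1395, -0.35, 0, 0, 0.085, -0.1395, -0.35, 0, 0, 0.085, -0.1395, -0.35, -0.04, 0, 0.085, -0.1395, -0.35, -0.06, 0, 0.085, -0.1395, -0.35, -0.06, 0, 0.085]}}

```text
clock: 13.82
tcp_pos: [0.4423, -0.1543, 0.1306]
orientation: [-0.003, -0.11, 0.994, 0.002]
wrist_force: [-1.7, 0.8, -0.5]
finger_gap: 0.085
grip_force: 0.0
```

```bash
python3 - <<'E'
from h import *
T,S=cam("top"),cam("scene"); print(env.get_state()['tcp_pos'])
print("T");rings(T,(325,200,480,310));print("S"); rings(S,(200,255,295,390))
a=cv2.resize(S["im"][195:255,305:400],None,fx=6,fy=6,interpolation=cv2.INTER_CUBIC); b=cv2.resize(T["im"][180:310,190:480],None,fx=2,fy=2,interpolation=cv2.INTER_CUBIC)
o=np.zeros((600,800,3),np.uint8); o[:300,:475]=a[:300,:475]; o[330:590,:580]=b; save(o,"c4.png")
E
```

```text
[ 0.44501305 -0.15442574  0.13428112]
T
[339.3 281.8] [19.7 19.8] 304.5 z9 [ 0.4579 -0.0398]
[360.8 217.8] [ 8.3 20.9] 115.0 z9 [ 0.6236 -0.0934]
[372.3 215.1] [11.3 23.7] 184.5 z9 [ 0.6312 -0.1231]
[366.8 221.7] [61.8 65.4] 1126.0 z9 [ 0.6136 -0.1088]
S
[276.5 371.3] [20. 20.] 310.0 z9 [ 0.6265 -0.3317]
[252.5 297. ] [19.4 23.7] 354.0 z9 [ 0.4504 -0.1531]
[288.3 305.3] [14.3 48.5] 418.5 z9 [ 0.5461 -0.1407]
[279.  271.7] [16.7 19.9] 257.0 z9 [ 0.458  -0.0364]
```

View pics/c4.png

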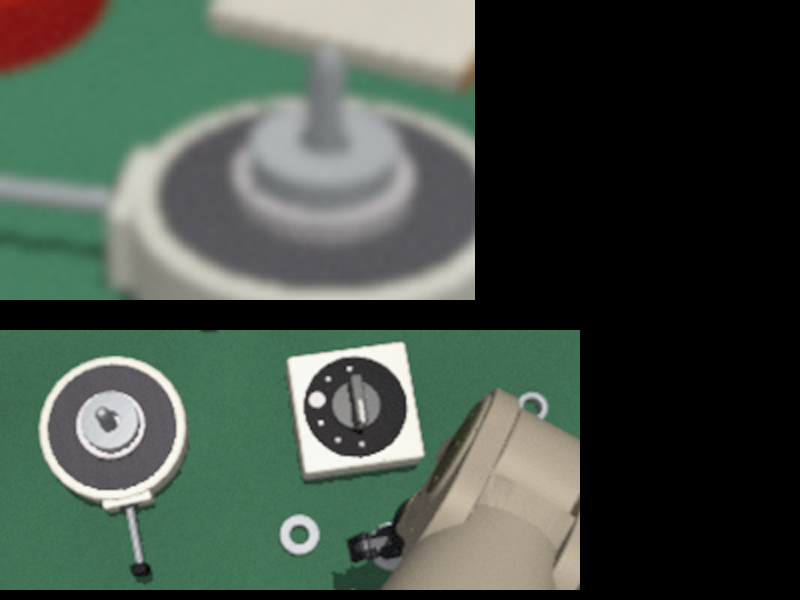

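Emit:
{"op": "move_arm", "data": {"moves": [0.0015, -0.0005, -0.04, 0, 0.085, 0.0015, -0.0005, -0.07, 0, 0.085, 0.0015, -0.0005, -0.09, 0, 0.085, 0.0015, -0.0005, -0.1, 0, 0.085, 0.0015, -0.0005, -0.1, 0, 0.085, 0.0015, -0.0005, -0.1, 0, 0.085]}}

```text
clock: 14.42
tcp_pos: [0.4482, -0.155, 0.0355]
orientation: [0.001, -0.113, 0.994, -0.0]
wrist_force: [-0.4, -0.0, -0.8]
finger_gap: 0.0851
grip_force: 0.0
```

Emit:
{"op": "move_arm", "data": {"moves": [-0.001, 0, -0.012, 0, 0.085, -0.001, 0, -0.022, 0, 0.085, -0.001, 0, -0.026, 0, 0.085, -0.001, 0, -0.026, 0, 0.085, -0.001, 0, -0.026, 0, 0.04, -0.001, 0, -0.026, 0, 0.04, -0.001, 0, -0.026, 0, 0.04, -0.001, 0, -0.026, 0, 0.04, -0.001, 0, -0.026, 0, 0.04, -0.001, 0, -0.026, 0, 0.04]}}

```text
clock: 15.25
tcp_pos: [0.447, -0.1553, 0.0099]
orientation: [0.001, -0.112, 0.994, -0.0]
wrist_force: [-2.0, 1.0, 6.8]
finger_gap: 0.0569
grip_force: 52.4
```

Emit:
{"op": "move_arm", "data": {"moves": [0, 0, 0.02, 0, 0.04, 0, 0, 0.06, 0, 0.04, 0, 0, 0.1, 0, 0.04, 0, 0, 0.14, 0, 0.04, 0, 0, 0.18, 0, 0.04, 0, 0, 0.19, 0, 0.04, 0.05, 0.13, 0.19, 0, 0.04, 0.05, 0.13, 0.19, 0, 0.04, 0.05, 0.13, 0.19, 0, 0.04, 0.05, 0.13, 0.19, 0, 0.04]}}

```text
clock: 16.08
tcp_pos: [0.4966, -0.0211, 0.1979]
orientation: [0.0, -0.113, 0.994, 0.001]
wrist_force: [-0.1, -0.7, -2.9]
finger_gap: 0.0571
grip_force: 56.8
```

Emit:
{"op": "move_arm", "data": {"moves": [0.088, 0.22, 0, 0, 0.04, 0.088, 0.22, 0, 0, 0.04, 0.088, 0.22, 0, 0, 0.04, 0.088, 0.22, 0, 0, 0.04, 0.088, 0.22, 0, 0, 0.04, 0.088, 0.22, 0, 0, 0.04, 0.088, 0.22, 0, 0, 0.04, 0.088, 0.22, 0, 0, 0.04, 0.088, 0.22, 0, 0, 0.04]}}

```text
clock: 16.83
tcp_pos: [0.5831, 0.1946, 0.1971]
orientation: [-0.001, -0.112, 0.994, -0.0]
wrist_force: [0.2, -0.2, -4.3]
finger_gap: 0.0571
grip_force: 56.8
```

```bash
cat >> h.py <<'E'
def chk(z):
    S=cam("scene"); p=env.get_state()['tcp_pos']; print(p, env.get_state()['finger_gap'])
    hsv=cv2.cvtColor(S["im"],cv2.COLOR_RGB2HSV).astype(int)
    a,b=proj(S,(.584,.1945,.1)),proj(S,(p[0],p[1],z)); print("axis@.1",a,"axis@z",proj(S,(.584,.1945,z)),"tcp@z",b)
    for c,rows in((a,(int(a[1])-1,int(a[1])-3)),(b,range(int(b[1])-3,int(b[1])+8,2))):
        for v in rows: r=[u for u in range(int(c[0])-25,int(c[0])+26) if hsv[v,u,1]<65]; print(v,r)
E
python3 -c "
from h import *
chk(.195)"
```

```text
[0.58320626 0.19399731 0.19752672] 0.05706662041176032
axis@.1 [358.19452374 211.94708269] axis@z [359.14097847 181.71437489] tcp@z [358.79406089 181.73514555]
210 [355, 356, 357, 358, 359, 360, 361, 362, 363, 380, 381, 382]
208 [356, 357, 358, 359, 360, 361, 362, 372, 373, 374, 375, 376, 377, 378, 379, 380, 381]
178 [349, 350, 351, 352, 353, 354, 355, 356, 357, 358, 359, 360, 361, 362, 363, 364, 365, 366, 367, 368, 369, 370, 371, 372, 373, 374, 375, 376, 377, 378, 379, 380, 381, 382, 383]
180 [348, 349, 350, 351, 352, 353, 354, 355, 356, 357, 358, 359, 360, 361, 362, 363, 364, 365, 366, 367, 368, 369, 370, 371, 372, 373, 374, 375, 376, 377, 378, 379, 380, 381, 382, 383]
182 [348, 349, 350, 351, 352, 353, 354, 355, 356, 357, 358, 359, 360, 361, 362, 363, 364, 365, 366, 367, 368, 369, 370, 371, 372, 373, 374, 375, 376, 377, 378, 379, 380, 381, 382, 383]
184 [348, 349, 350, 351, 352, 353, 354, 355, 356, 357, 358, 359, 360, 361, 362, 363, 364, 365, 366, 367, 368, 369, 370, 371, 372, 373, 374, 375, 376, 377, 378, 379, 380, 381, 382, 383]
186 [348, 349, 350, 351, 352, 353, 354, 355, 356, 357, 358, 359, 360, 361, 362, 363, 364, 365, 366, 367, 368, 369, 370, 371, 372, 373, 374, 375, 376, 377, 378, 379, 380, 381, 382, 383]
188 [346, 347, 348, 349, 350, 351, 352, 353, 354, 355, 356, 357, 358, 359, 360, 361, 362, 363, 364, 365, 366, 367, 368, 369, 370, 371, 372, 373, 374, 375, 376, 377, 378, 379, 380, 381, 382, 383]
```

Emit:
{"op": "move_arm", "data": {"moves": [0.002, 0.001, -0.02, 0, 0.04, 0.002, 0.001, -0.04, 0, 0.04, 0.002, 0.001, -0.055, 0, 0.04, 0.002, 0.001, -0.065, 0, 0.04, 0.002, 0.001, -0.07, 0, 0.04, 0.002, 0.001, -0.075, 0, 0.04, 0.002, 0.001, -0.082, 0, 0.04, 0.002, 0.001, -0.09, 0, 0.04, 0.002, 0.001, -0.098, 0, 0.04, 0.002, 0.001, -0.102, 0, 0.04, 0.002, 0.001, -0.104, 0, 0.04, 0.002, 0.001, -0.104, 0, 0.04]}}

```text
clock: 17.88
tcp_pos: [0.5856, 0.1959, 0.0936]
orientation: [-0.001, -0.112, 0.994, -0.0]
wrist_force: [-0.8, -0.1, -3.4]
finger_gap: 0.057
grip_force: 56.7
```

Emit:
{"op": "move_arm", "data": {"moves": [0, 0, -0.002, 0, 0.04, 0, 0, -0.003, 0, 0.04, 0, 0, -0.003, 0, 0.04, 0, 0, -0.003, 0, 0.08, 0, 0, -0.003, 0, 0.08, 0, 0, -0.003, 0, 0.08, 0, 0, -0.003, 0, 0.08, 0, 0, 0.02, 0, 0.08, 0, 0, 0.06, 0, 0.08, 0, 0, 0.1, 0, 0.08, 0, 0, 0.105, 0, 0.08, 0, 0, 0.105, 0, 0.08]}}

```text
clock: 18.88
tcp_pos: [0.5885, 0.1964, 0.2038]
orientation: [0.004, -0.112, 0.994, 0.0]
wrist_force: [-0.3, 0.1, -0.2]
finger_gap: 0.08
grip_force: 0.0
```

Emit:
{"op": "move_arm", "data": {"moves": [-0.1265, -0.2335, 0, 0, 0.08, -0.1265, -0.2335, 0, 0, 0.08, -0.1265, -0.2335, 0, 0, 0.08, -0.1265, -0.2335, 0, 0, 0.08, -0.1265, -0.2335, 0, 0, 0.08, -0.1265, -0.2335, 0, 0, 0.08, -0.1265, -0.2335, 0, 0, 0.08, -0.1265, -0.2335, -0.04, 0, 0.08, -0.1265, -0.2335, -0.07, 0, 0.08, -0.1265, -0.2335, -0.07, 0, 0.08, -0.1265, -0.2335, -0.07, 0, 0.08, -0.1265, -0.2335, -0.07, 0, 0.08]}}

```text
clock: 19.88
tcp_pos: [0.4598, -0.0375, 0.1299]
orientation: [-0.0, -0.112, 0.994, 0.0]
wrist_force: [0.2, -0.9, 0.7]
finger_gap: 0.0801
grip_force: 0.0
```

```bash
python3 - <<'E'
from h import *
T,S=cam("top"),cam("scene"); print(env.get_state()['tcp_pos'])
print("T");rings(T,(325,200,480,310));print("S"); rings(S,(200,255,295,390))
a=cv2.resize(S["im"][190:250,305:400],None,fx=5,fy=5,interpolation=cv2.INTER_CUBIC); b=cv2.resize(T["im"][190:310,190:480],(580,240),interpolation=cv2.INTER_CUBIC)
o=np.zeros((560,600,3),np.uint8); o[:300,:475]=a; o[310:550,:580]=b; save(o,"c5.png")
E
```

```text
[ 0.46092336 -0.03765127  0.13090848]
T
[455.9 218.1] [14.4 15.8] 177.5 z9 [ 0.6273 -0.3375]
S
[276.5 371.4] [19.9 20.1] 310.0 z9 [ 0.6267 -0.3319]
[288.3 305.3] [14.3 48.4] 420.5 z9 [ 0.546  -0.1406]
[280.7 272.6] [14.  18.5] 194.5 z9 [ 0.4641 -0.0375]
```

View pics/c5.png

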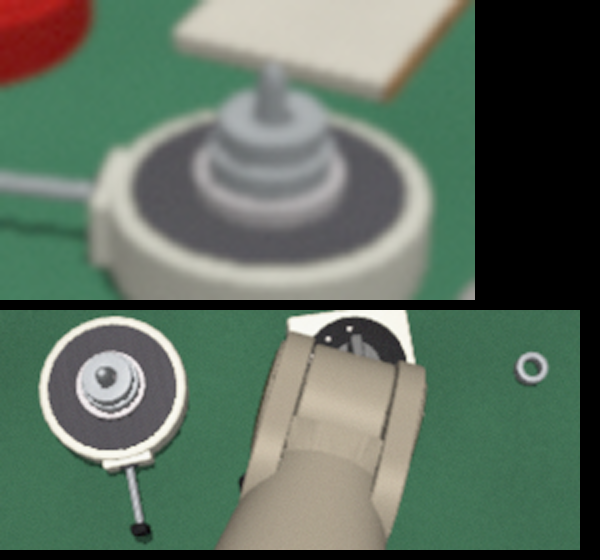

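Ring60 is seated flat on ring70 (scene crop centre at (270,150)). I now grasp ring50.

Emit:
{"op": "move_arm", "data": {"moves": [-0.001, -0.0005, -0.04, 0, 0.08, -0.001, -0.0005, -0.08, 0, 0.08, -0.001, -0.0005, -0.1, 0, 0.08, -0.001, -0.0005, -0.113, 0, 0.08, -0.001, -0.0005, -0.12, 0, 0.08, -0.001, -0.0005, -0.12, 0, 0.08, -0.001, -0.0005, -0.12, 0, 0.03, -0.001, -0.0005, -0.12, 0, 0.03, -0.001, -0.0005, -0.12, 0, 0.03, -0.001, -0.0005, -0.12, 0, 0.03, -0.001, -0.0005, -0.12, 0, 0.03, -0.001, -0.0005, -0.12, 0, 0.03], "newtons": 40}}

```text
clock: 20.98
tcp_pos: [0.4601, -0.0384, 0.0112]
orientation: [0.002, -0.112, 0.994, -0.001]
wrist_force: [-1.0, 1.2, 5.8]
finger_gap: 0.048
grip_force: 40.5
```

Emit:
{"op": "move_arm", "data": {"moves": [0, 0, 0.02, 0, 0.03, 0, 0, 0.06, 0, 0.03, 0, 0, 0.1, 0, 0.03, 0, 0, 0.14, 0, 0.03, 0, 0, 0.18, 0, 0.03, 0, 0, 0.19, 0, 0.03, 0.05, 0.1, 0.19, 0, 0.03, 0.05, 0.1, 0.19, 0, 0.03, 0.05, 0.1, 0.19, 0, 0.03]}}

```text
clock: 21.73
tcp_pos: [0.51, 0.0636, 0.2005]
orientation: [0.002, -0.111, 0.994, 0.0]
wrist_force: [0.8, -0.0, -1.5]
finger_gap: 0.0477
grip_force: 42.7
```

Emit:
{"op": "move_arm", "data": {"moves": [0.074, 0.1335, 0, 0, 0.03, 0.074, 0.1335, 0, 0, 0.03, 0.074, 0.1335, 0, 0, 0.03, 0.074, 0.1335, 0, 0, 0.03, 0.074, 0.1335, 0, 0, 0.03, 0.074, 0.1335, 0, 0, 0.03, 0.074, 0.1335, 0, 0, 0.03, 0.074, 0.1335, 0, 0, 0.03]}}

```text
clock: 22.4
tcp_pos: [0.5819, 0.1943, 0.1993]
orientation: [-0.0, -0.111, 0.994, -0.0]
wrist_force: [0.1, 0.1, -2.0]
finger_gap: 0.048
grip_force: 42.7
```

```bash
python3 -c "
from h import *
chk(.195)" | cut -c1-110
```

```text
[0.58196964 0.19419233 0.1995289 ] 0.047973661071618635
axis@.1 [358.19452374 211.94708269] axis@z [359.14097847 181.71437489] tcp@z [358.39843375 181.61048142]
210 [351, 352, 353, 354, 355, 356, 357, 358, 359, 360, 361, 362, 363, 364, 365, 366, 367, 368, 369, 380, 381, 
208 [354, 355, 356, 357, 358, 359, 360, 361, 362, 363, 364, 365, 366, 372, 373, 374, 375, 376, 377, 378, 379, 
178 [350, 351, 352, 353, 354, 355, 356, 357, 358, 359, 360, 361, 362, 363, 364, 365, 366, 367, 368, 369, 370, 
180 [349, 350, 351, 352, 353, 354, 355, 356, 357, 358, 359, 360, 361, 362, 363, 364, 365, 366, 367, 368, 369, 
182 [349, 350, 351, 352, 353, 354, 355, 356, 357, 358, 359, 360, 361, 362, 363, 364, 365, 366, 367, 368, 369, 
184 [349, 350, 351, 352, 353, 354, 355, 356, 357, 358, 359, 360, 361, 362, 363, 364, 365, 366, 367, 368, 369, 
186 [348, 349, 350, 351, 352, 353, 354, 355, 356, 357, 358, 359, 360, 361, 362, 363, 364, 365, 366, 367, 368, 
188 [346, 347, 348, 349, 350, 351, 352, 353, 354, 355, 356, 357, 358, 359, 360, 361, 362, 363, 364, 365, 366,
```

Emit:
{"op": "move_arm", "data": {"moves": [0.004, 0.001, -0.02, 0, 0.03, 0.004, 0.001, -0.04, 0, 0.03, 0.004, 0.001, -0.055, 0, 0.03, 0.004, 0.001, -0.063, 0, 0.03, 0.004, 0.001, -0.068, 0, 0.03, 0.004, 0.001, -0.073, 0, 0.03, 0.004, 0.001, -0.078, 0, 0.03, 0.004, 0.001, -0.083, 0, 0.03, 0.004, 0.001, -0.087, 0, 0.03, 0.004, 0.001, -0.088, 0, 0.03, 0.004, 0.001, -0.088, 0, 0.03]}}

```text
clock: 23.37
tcp_pos: [0.5864, 0.1964, 0.1111]
orientation: [-0.0, -0.112, 0.994, 0.0]
wrist_force: [0.1, -0.2, -1.5]
finger_gap: 0.0475
grip_force: 42.7
```

Emit:
{"op": "move_arm", "data": {"moves": [0, 0, -0.002, 0, 0.03, 0, 0, -0.0025, 0, 0.03, 0, 0, -0.0025, 0, 0.03, 0, 0, -0.0025, 0, 0.07, 0, 0, -0.0025, 0, 0.07, 0, 0, -0.0025, 0, 0.07, 0, 0, -0.0025, 0, 0.07, 0, 0, 0.02, 0, 0.07, 0, 0, 0.06, 0, 0.07, 0, 0, 0.09, 0, 0.07, 0, 0, 0.09, 0, 0.07]}}

```text
clock: 24.28
tcp_pos: [0.5899, 0.1971, 0.2086]
orientation: [0.006, -0.112, 0.994, 0.0]
wrist_force: [0.9, -0.1, 0.4]
finger_gap: 0.0698
grip_force: 0.0
```

Emit:
{"op": "move_arm", "data": {"moves": [0.0215, -0.27, 0, 0, 0.07, 0.0215, -0.27, 0, 0, 0.07, 0.0215, -0.27, 0, 0, 0.07, 0.0215, -0.27, 0, 0, 0.07, 0.0215, -0.27, 0, 0, 0.07, 0.0215, -0.27, 0, 0, 0.07, 0.0215, -0.27, 0, 0, 0.07, 0.0215, -0.27, 0, 0, 0.07, 0.0215, -0.27, 0, 0, 0.07]}}

```text
clock: 25.03
tcp_pos: [0.608, -0.0751, 0.201]
orientation: [-0.0, -0.11, 0.994, 0.0]
wrist_force: [0.4, 0.1, -0.0]
finger_gap: 0.0701
grip_force: 0.0
```

```bash
python3 - <<'E'
from h import *
T,S=cam("top"),cam("scene"); print(env.get_state()['tcp_pos'])
print("T");rings(T,(325,200,480,310));print("S"); rings(S,(180,300,330,430))
a=cv2.resize(S["im"][190:250,305:400],None,fx=5,fy=5,interpolation=cv2.INTER_CUBIC); b=cv2.resize(T["im"][190:310,190:480],(580,240),interpolation=cv2.INTER_CUBIC)
o=np.zeros((560,600,3),np.uint8); o[:300,:475]=a; o[310:550,:580]=b; save(o,"c6.png")
E
```

```text
[ 0.60783296 -0.07295508  0.20118278]
T
[455.8 218. ] [14.5 15.7] 177.5 z9 [ 0.6274 -0.3373]
S
[276.5 371.3] [19.8 20. ] 307.0 z9 [ 0.6267 -0.3317]
[305.4 314.9] [24.9 61.2] 1055.5 z9 [ 0.5997 -0.1525]
```

View pics/c6.png

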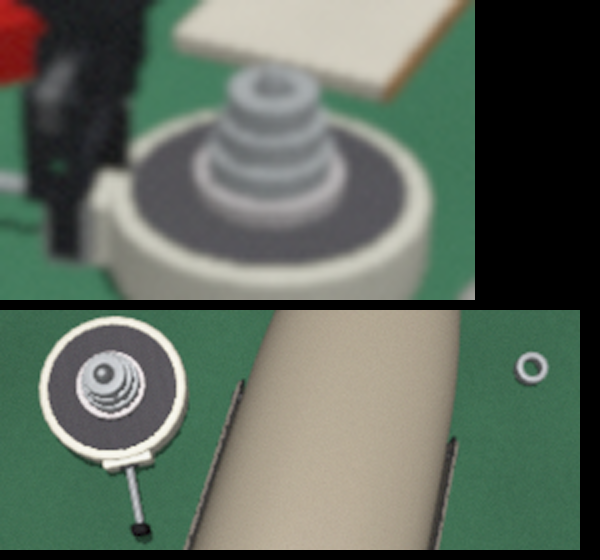

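Ring50 sits flat on ring60 (crop centre at (273,90)). Next is ring40, unmoved at top pixel (455.8,218).

Emit:
{"op": "move_arm", "data": {"moves": [0.0205, -0.2615, 0, 0, 0.07, 0.0205, -0.2615, 0, 0, 0.07, 0.0205, -0.2615, 0, 0, 0.07, 0.0205, -0.2615, 0, 0, 0.07, 0.0205, -0.2615, 0, 0, 0.07, 0.0205, -0.2615, 0, 0, 0.07, 0.0205, -0.2615, -0.03, 0, 0.07, 0.0205, -0.2615, -0.07, 0, 0.07, 0.0205, -0.2615, -0.11, 0, 0.07, 0.0205, -0.2615, -0.14, 0, 0.07, 0.0205, -0.2615, -0.14, 0, 0.07, 0.0205, -0.2615, -0.14, 0, 0.07]}}

```text
clock: 26.13
tcp_pos: [0.6277, -0.3325, 0.0595]
orientation: [-0.002, -0.113, 0.994, 0.002]
wrist_force: [0.2, -0.0, 0.4]
finger_gap: 0.0701
grip_force: 0.0
```

Emit:
{"op": "move_arm", "data": {"moves": [0.001, -0.0015, -0.02, 0, 0.07, 0.001, -0.0015, -0.035, 0, 0.07, 0.001, -0.0015, -0.045, 0, 0.07, 0.001, -0.0015, -0.05, 0, 0.07, 0.001, -0.0015, -0.05, 0, 0.07, 0.001, -0.0015, -0.05, 0, 0.02, 0.001, -0.0015, -0.05, 0, 0.02, 0.001, -0.0015, -0.05, 0, 0.02, 0.001, -0.0015, -0.05, 0, 0.02, 0.001, -0.0015, -0.05, 0, 0.02, 0.001, -0.0015, -0.05, 0, 0.02, 0.001, -0.0015, -0.05, 0, 0.02], "newtons": 40}}

```text
clock: 27.13
tcp_pos: [0.6305, -0.3372, 0.0133]
orientation: [0.001, -0.112, 0.994, -0.001]
wrist_force: [0.5, -0.1, 5.1]
finger_gap: 0.0379
grip_force: 40.7
```

Emit:
{"op": "move_arm", "data": {"moves": [0, 0, 0.02, 0, 0.02, 0, 0, 0.06, 0, 0.02, 0, 0, 0.1, 0, 0.02, 0, 0, 0.14, 0, 0.02, 0, 0, 0.18, 0, 0.02, 0, 0, 0.19, 0, 0.02, -0.02, 0.232, 0.19, 0, 0.02, -0.02, 0.232, 0.19, 0, 0.02, -0.02, 0.232, 0.19, 0, 0.02, -0.02, 0.232, 0.19, 0, 0.02, -0.02, 0.232, 0.19, 0, 0.02, -0.02, 0.232, 0.19, 0, 0.02]}}

```text
clock: 28.13
tcp_pos: [0.6083, -0.1007, 0.2013]
orientation: [-0.0, -0.113, 0.994, 0.001]
wrist_force: [-0.8, -0.1, -1.0]
finger_gap: 0.0376
grip_force: 40.7
```

Emit:
{"op": "move_arm", "data": {"moves": [-0.0255, 0.3, 0, 0, 0.02, -0.0255, 0.3, 0, 0, 0.02, -0.0255, 0.3, 0, 0, 0.02, -0.0255, 0.3, 0, 0, 0.02, -0.0255, 0.3, 0, 0, 0.02, -0.0255, 0.3, 0, 0, 0.02, -0.0255, 0.3, 0, 0, 0.02, -0.0255, 0.3, 0, 0, 0.02, -0.0255, 0.3, 0, 0, 0.02, -0.0255, 0.3, 0, 0, 0.02, -0.0255, 0.3, 0, 0, 0.02, -0.0255, 0.3, 0, 0, 0.02]}}

```text
clock: 29.13
tcp_pos: [0.5843, 0.1938, 0.2012]
orientation: [-0.0, -0.111, 0.994, -0.0]
wrist_force: [0.1, -0.6, -0.6]
finger_gap: 0.0377
grip_force: 40.7
```

```bash
python3 - <<'E'
from h import *
S=cam("scene"); p=env.get_state()['tcp_pos']; print(p)
for z in(.12,.195): print(proj(S,(p[0],p[1],z)),proj(S,(.584,.1945,z)))
save(cv2.resize(S["im"][165:245,320:400],None,fx=7,fy=7,interpolation=cv2.INTER_CUBIC),"c7.png")
E
```

```text
[0.58436246 0.19373319 0.20129274]
[358.39833974 205.92999726] [358.38783426 205.77214354]
[359.15218707 181.86494639] [359.14097847 181.71437489]
```

View pics/c7.png

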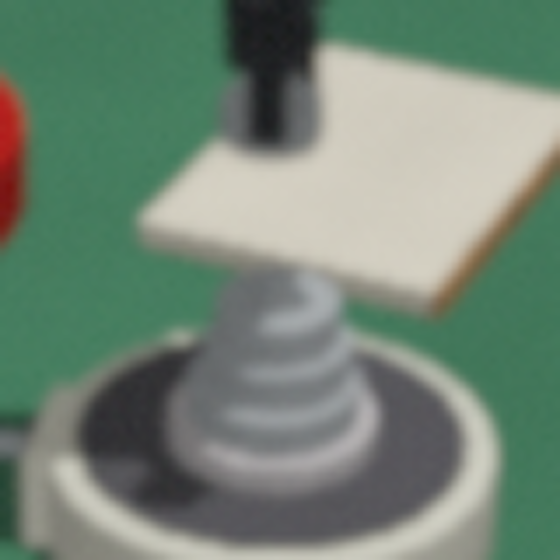

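Ring40's centre is at crop x=271, while the spindle axis at that height should be near 282. That is about 4.5 mm short along x, so I shift before lowering.

Emit:
{"op": "move_arm", "data": {"moves": [0.0045, 0.0015, -0.02, 0, 0.02, 0.0045, 0.0015, -0.04, 0, 0.02, 0.0045, 0.0015, -0.05, 0, 0.02, 0.0045, 0.0015, -0.055, 0, 0.02, 0.0045, 0.0015, -0.06, 0, 0.02, 0.0045, 0.0015, -0.063, 0, 0.02, 0.0045, 0.0015, -0.066, 0, 0.02, 0.0045, 0.0015, -0.068, 0, 0.02, 0.0045, 0.0015, -0.07, 0, 0.02, 0.0045, 0.0015, -0.07, 0, 0.02]}}

```text
clock: 30.02
tcp_pos: [0.5886, 0.197, 0.1314]
orientation: [0.0, -0.112, 0.994, 0.0]
wrist_force: [-0.3, 0.2, -0.8]
finger_gap: 0.0379
grip_force: 40.7
```

Emit:
{"op": "move_arm", "data": {"moves": [0, -0.001, -0.002, 0, 0.02, 0, -0.001, -0.002, 0, 0.02, 0, -0.001, -0.002, 0, 0.02, 0, -0.001, -0.002, 0, 0.06, 0, -0.001, -0.002, 0, 0.06, 0, -0.001, -0.002, 0, 0.06, 0, -0.001, -0.002, 0, 0.06, 0, -0.001, 0.02, 0, 0.06, 0, -0.001, 0.05, 0, 0.06, 0, -0.001, 0.07, 0, 0.06, 0, -0.001, 0.07, 0, 0.06]}}

```text
clock: 30.93
tcp_pos: [0.591, 0.1964, 0.2066]
orientation: [0.004, -0.112, 0.994, 0.0]
wrist_force: [1.5, -0.3, 1.3]
finger_gap: 0.0599
grip_force: 0.0
```

Emit:
{"op": "move_arm", "data": {"moves": [-0.179, -0.04, 0, 0, 0.05, -0.179, -0.04, 0, 0, 0.05, -0.179, -0.04, 0, 0, 0.05, -0.179, -0.04, 0, 0, 0.05, -0.179, -0.04, 0, 0, 0.05, -0.179, -0.04, -0.04, 0, 0.05, -0.179, -0.04, -0.07, 0, 0.05, -0.179, -0.04, -0.07, 0, 0.05, -0.179, -0.04, -0.07, 0, 0.05]}}

```text
clock: 31.68
tcp_pos: [0.4079, 0.1556, 0.1304]
orientation: [-0.002, -0.112, 0.994, -0.0]
wrist_force: [0.2, 0.9, -0.1]
finger_gap: 0.0498
grip_force: 0.0
```

```bash
python3 - <<'E'
from h import *
T,S=cam("top"),cam("scene"); print(env.get_state()['tcp_pos'])
a=cv2.resize(S["im"][190:250,305:400],None,fx=5,fy=5,interpolation=cv2.INTER_CUBIC); b=cv2.resize(T["im"][190:310,190:310],(240,240),interpolation=cv2.INTER_CUBIC)
o=np.zeros((300,740,3),np.uint8); o[:300,:475]=a; o[:240,490:730]=b; save(o,"c8.png")
E
```

```text
[0.41054662 0.15607581 0.13256252]
```

View pics/c8.png

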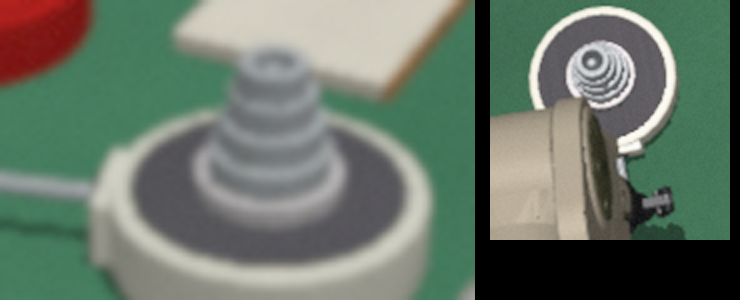

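All four rings form a flat, even stack (scene crop centre about x=272). Now I grip the lock paddle again and push it home.

Emit:
{"op": "move_arm", "data": {"moves": [-0.001, -0.0005, -0.03, 0, 0.05, -0.001, -0.0005, -0.06, 0, 0.05, -0.001, -0.0005, -0.08, 0, 0.05, -0.001, -0.0005, -0.092, 0, 0.05, -0.001, -0.0005, -0.098, 0, 0.05, -0.001, -0.0005, -0.098, 0, 0.05, -0.001, -0.0005, -0.098, 0, 0.01, -0.001, -0.0005, -0.098, 0, 0.01, -0.001, -0.0005, -0.098, 0, 0.01, -0.001, -0.0005, -0.098, 0, 0.01, -0.001, -0.0005, -0.098, 0, 0.01], "newtons": 80}}

```text
clock: 32.7
tcp_pos: [0.4101, 0.1556, 0.0348]
orientation: [0.002, -0.112, 0.994, 0.0]
wrist_force: [-0.5, -0.6, 6.1]
finger_gap: 0.0186
grip_force: 78.0
```

Emit:
{"op": "move_arm", "data": {"moves": [0.006, 0.0014, 0, 0, 0.01, 0.012, 0.0027, 0, 0, 0.01, 0.018, 0.0041, 0, 0, 0.01, 0.024, 0.0055, 0, 0, 0.01, 0.03, 0.0068, 0, 0, 0.01, 0.036, 0.0082, 0, 0, 0.01, 0.041, 0.0093, 0, 0, 0.01, 0.044, 0.01, 0, 0, 0.01, 0.0455, 0.0103, 0, 0, 0.01, 0.0455, 0.0103, 0, 0, 0.01, 0.0455, 0.0103, 0, 0, 0.01]}}

```text
clock: 33.62
tcp_pos: [0.4538, 0.166, 0.0348]
orientation: [0.0, -0.112, 0.994, 0.0]
wrist_force: [-5.0, 0.1, 12.7]
finger_gap: 0.0191
grip_force: 79.0
```

Emit:
{"op": "move_arm", "data": {"moves": [0.0015, 0.0003, 0, 0, 0.01, 0.0015, 0.0003, 0, 0, 0.01, 0.0015, 0.0003, 0, 0, 0.01, 0, 0, 0, 0, 0.05, 0, 0, 0, 0, 0.05, 0, 0, 0, 0, 0.05, 0, 0, 0, 0, 0.05, 0, 0, 0.03, 0, 0.05, 0, 0, 0.07, 0, 0.05, 0, 0, 0.11, 0, 0.05, 0, 0, 0.14, 0, 0.05]}}

```text
clock: 34.53
tcp_pos: [0.4547, 0.1658, 0.1761]
orientation: [0.001, -0.112, 0.994, 0.0]
wrist_force: [0.7, 0.9, -0.1]
finger_gap: 0.05
grip_force: 0.0
```

Emit:
{"op": "move_arm", "data": {"moves": [0.08, -0.13, 0.02, 0, 0.05, 0.08, -0.13, 0.02, 0, 0.05, 0.08, -0.13, 0.02, 0, 0.05, 0.08, -0.13, 0.02, 0, 0.05, 0.16, -0.27, 0.02, -0.06, 0.05, 0.16, -0.27, 0.02, -0.06, 0.05, 0.16, -0.27, 0.02, -0.06, 0.05, 0.16, -0.27, 0.02, -0.06, 0.05, 0.16, -0.27, 0.02, -0.06, 0.05, 0.16, -0.27, 0.02, -0.06, 0.05]}}

```text
clock: 35.37
tcp_pos: [0.6145, -0.1064, 0.1921]
orientation: [-0.001, -0.08, 0.997, 0.0]
wrist_force: [0.1, 0.5, -0.0]
finger_gap: 0.0499
grip_force: 0.0
```

```bash
python3 - <<'E'
from h import *
T,S=cam("top"),cam("scene"); s=env.get_state(); print(s['tcp_pos'],s['orientation'])
for c,(x0,y0,x1,y1) in((T,(240,268,268,310)),(S,(295,210,318,240))):
    v=cv2.cvtColor(c["im"],cv2.COLOR_RGB2HSV)[y0:y1,x0:x1,2]
    for q in cv2.findContours((v<55).astype(np.uint8),cv2.RETR_EXTERNAL,cv2.CHAIN_APPROX_NONE)[0]:
        if cv2.contourArea(q)>15: M=cv2.moments(q); print(M["m10"]/M["m00"]+x0,M["m01"]/M["m00"]+y0,cv2.boundingRect(q+np.array([x0,y0])))
E
```

```text
[ 0.61341145 -0.10386851  0.19270173] [-7.32357175e-04 -8.19343198e-02  9.96637319e-01  5.33347944e-04]
256.66312056737587 281.75531914893617 (252, 278, 10, 8)
311.9166666666667 228.07371794871796 (304, 210, 14, 30)
```

The paddle is back at its starting pixel (256.7,281.8), so the lock is home. Next I grip the selector bar.

Emit:
{"op": "move_arm", "data": {"moves": [0.0005, -0.0005, -0.03, 0, 0.05, 0.0005, -0.0005, -0.06, 0, 0.05, 0.0005, -0.0005, -0.085, 0, 0.05, 0.0005, -0.0005, -0.105, 0, 0.05, 0.0005, -0.0005, -0.114, 0, 0.05, 0.0005, -0.0005, -0.114, 0, 0.05, 0.0005, -0.0005, -0.114, 0, 0.005, 0.0005, -0.0005, -0.114, 0, 0.005, 0.0005, -0.0005, -0.114, 0, 0.005, 0.0005, -0.0005, -0.114, 0, 0.005, 0.0005, -0.0005, -0.114, 0, 0.005, 0.0005, -0.0005, -0.114, 0, 0.005], "newtons": 60}}

```text
clock: 36.47
tcp_pos: [0.6155, -0.1034, 0.0816]
orientation: [0.002, -0.083, 0.997, 0.001]
wrist_force: [-0.8, 6.3, 5.4]
finger_gap: 0.0129
grip_force: 59.9
```

Emit:
{"op": "move_arm", "data": {"moves": [0, 0, 0, -0.1, 0.005, 0, 0, 0, -0.2, 0.005, 0, 0, 0, -0.3, 0.005, 0, 0, 0, -0.4, 0.005, 0, 0, 0, -0.5, 0.005, 0, 0, 0, -0.6, 0.005, 0, 0, 0, -0.7, 0.005, 0, 0, 0, -0.8, 0.005, 0, 0, 0, -0.9, 0.005, 0, 0, 0, -0.95, 0.005, 0, 0, 0, -0.95, 0.005, 0, 0, 0, -0.95, 0.005]}}

```text
clock: 37.47
tcp_pos: [0.6151, -0.1043, 0.0816]
orientation: [0.001, 0.383, 0.924, 0.001]
wrist_force: [-2.7, 2.4, 5.2]
finger_gap: 0.0134
grip_force: 60.0
```

Emit:
{"op": "move_arm", "data": {"moves": [0, 0, 0, -0.1, 0.005, 0, 0, 0, -0.2, 0.005, 0, 0, 0, -0.3, 0.005, 0, 0, 0, -0.4, 0.005, 0, 0, 0, -0.5, 0.005, 0, 0, 0, -0.6, 0.005, 0, 0, 0, -0.7, 0.005, 0, 0, 0, -0.8, 0.005, 0, 0, 0, -0.9, 0.005, 0, 0, 0, -0.935, 0.005, 0, 0, 0, -0.935, 0.005, 0, 0, 0, -0.935, 0.005]}}

```text
clock: 38.47
tcp_pos: [0.6141, -0.1046, 0.0816]
orientation: [0.0, 0.758, 0.652, 0.0]
wrist_force: [-5.3, 2.5, 8.2]
finger_gap: 0.0131
grip_force: 60.3
```

Emit:
{"op": "move_arm", "data": {"moves": [0, 0, 0, 0, 0.05, 0, 0, 0, 0, 0.05, 0, 0, 0, 0, 0.05, 0, 0, 0, 0, 0.05, 0, 0, 0.03, 0, 0.05, 0, 0, 0.06, 0, 0.05, 0, 0, 0.1, 0, 0.05, -0.02, -0.05, 0.13, 0, 0.05, -0.06, -0.1, 0.14, 0, 0.05, -0.1, -0.15, 0.14, 0, 0.05, -0.12, -0.18, 0.14, 0, 0.05, -0.12, -0.18, 0.14, 0, 0.05]}}

```text
clock: 39.47
tcp_pos: [0.5029, -0.2734, 0.219]
orientation: [0.001, 0.758, 0.652, 0.0]
wrist_force: [0.0, 0.2, 0.1]
finger_gap: 0.0499
grip_force: 0.0
```

```bash
python3 - <<'E'
from h import *
T,S=cam("top"),cam("scene"); s=env.get_state(); print(s['clock'],s['tcp_pos'])
a=cv2.resize(T["im"][192:244,340:396],None,fx=7,fy=7,interpolation=cv2.INTER_CUBIC); b=cv2.resize(S["im"][190:340,270:430],None,fx=2.5,fy=2.5,interpolation=cv2.INTER_CUBIC)
o=np.zeros((400,800,3),np.uint8); o[:a.shape[0],:a.shape[1]]=a; o[:b.shape[0],400:]=b[:,:400]; save(o,"c9.png")
E
```

```text
39.5667 [ 0.50103443 -0.27697685  0.21905832]
```

View pics/c9.png

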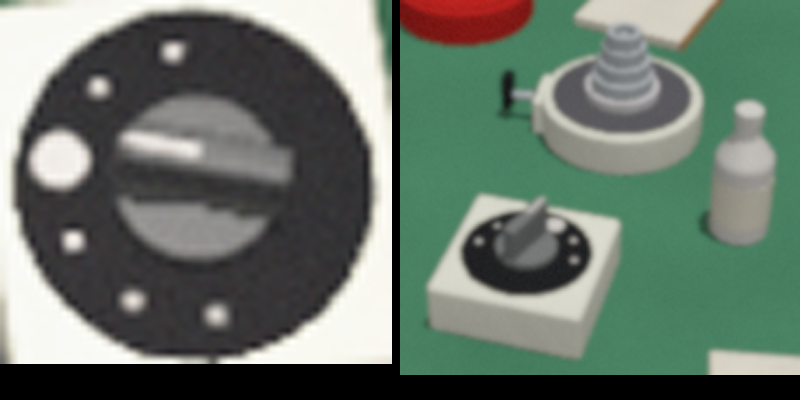

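The top crop shows the pointer (white line from (200,150) to (122,138)) aimed at the big dot at (60,158). The scene crop shows the stack flat and the knob home. I hand in.

```bash
python3 -c "
from h import *
print(env.hand_in())"
```

```text
the job is handed in; nothing more can be done
None
```

I handed the job in at about 40 s of the 210 s limit. The last pictures showed all four rings flat on the spindle with the widest at the bottom, the lock knob home, and the selector pointing at the big dot; no verdict came back.

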